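Zero the large dial of the valve tester

TASK

Before the next radio valve (vacuum tube) is tested, turn the larger of the two knobs on the tester's panel back until its white pointer line stands at the zero mark, the one long bold mark of its dial, and let go. Leave the smaller knob as it is set and do not disturb the loose valve standing beside the tester.

Things in the scene. Friction and masses are not known exactly. Their poses are not given: they have to be found in the camera images.
- main_knob (a joint): Angle (rad) of the larger knob: 0 with its white pointer line at the zero mark, positive clockwise of it seen from above; stops at +-2.4. Starts 0.5 to 1.45 clockwise. Light friction (0.05 N m), no spring or clicks: stays where left. Its aluminium dial plate, 120 mm across, has thin short ticks every 0.3 rad and mid-arc one long bold black bar, the zero mark, on the side away from the robot.
- main_knob_grip (a point): Point on the larger knob's upright axis, in its grip; x along the pointer line, outwards, z up. Black plastic: round ribbed grip 48 mm across (any grasp yaw will do), its flat top 14 mm above this point, its foot 19 mm below, on a round skirt 72 mm across, 7 mm thick. White pointer line over grip top and skirt. The tester's flat grey panel (250 x 420 mm) is 29 mm below, 70 mm above the bench.
- small_knob_pointer (a point): Pointer tip on the skirt edge of the smaller knob, 22 mm from its axis; x points from the axis to the tip. Same form on the same panel, grip 29 mm across and as tall as the larger one's, dial plate 72 mm across; its axis is 180 to 235 mm to the left or right of the larger one's. To be left as it is set.
- valve_center (a point): Middle of a loose glass radio valve with black base, 33 mm across, 90 mm tall, standing on its pins on the bench left of the tester; this point is on its axis, 45 mm above the bench. To be left alone. (Another valve is fixed upright in a socket at the middle of the panel's far edge, 82 mm tall above the panel, over 130 mm from the larger knob's axis.)

How it is judged:
At the end, for the whole second after the job is handed in: The larger knob stands still with its pointer within 0.21 rad (12 degrees) of the zero mark; the smaller knob's pointer is within 8 mm and the loose valve within 30 mm of where they were (value of joint main_knob between -0.21 and 0.21 rad and velocity of joint main_knob between -0.05 and 0.05 rad/s and distance of small_knob_pointer from where it was at the start of the episode below 0.008 m and distance of valve_center from where it was at the start of the episode below 0.03 m); the robot touches nothing.
It fails at once if the smaller knob is turned (its pointer moves more than 8 mm) (distance of small_knob_pointer from where it was at the start of the episode above 0.008 m).
It fails at once if the loose valve is pushed more than 30 mm or knocked over (distance of valve_center from where it was at the start of the episode above 0.03 m or angle between valve_center's own z axis and vertical above 0.6 rad).
It also fails if it takes over 32 s, if anything falls off the work surface, if the arm or the gripper's body presses on something with over 40 N, if the wrist force passes 120 N, or if a joint passes its speed limit or range.

ROBOT

A 7-joint arm with a two-finger parallel gripper is mounted at the origin on the work surface. World frame = base frame: x ahead of the robot, y to its left, z up, the work surface at z = 0. Lengths are in m, angles in rad, forces in N, time in s.
With the tool pointing down it reaches from about 0.35 to 0.9 m from the base axis. Payload 19.9 kg.
Tool frame: the origin (TCP) lies midway between the tips of the shut fingers; the grasp point (between the pads) lies 19 mm behind it (r.grasp_offset is the distance from the TCP to the grasp point, in m); z points along the fingers, y is the line along which they close (so a half turn about z gives the same grasp; the last joint's range is limited). The gripper opens to 85 mm and grips with 20 to 120 N. Pads are 22 mm wide; open, the fingers measure 114 mm over their backs; the gripper's body (76 mm by 85 mm) begins 54 mm behind the grasp point. The pads swing forward as they close: fully open they stand 13 mm farther back than shut.
Start: joints at [1.177, 0.417, -0.01, 1.614, 0.005, 1.111, -0.053], TCP at [0.216, -0.586, 0.231] pointing down, gripper open.
Joint ranges: [-2.81, 2.81], [-0.39, 2.02], [-1.27, 1.25], [0.06, 2.57], [-1.19, 4.33], [0.19, 2], [-2.82, 2.82]. Speed limits (rad/s): [1.89, 1.89, 2.39, 2.39, 3.01, 3.01, 3.01].

INTERFACE

Orientations are given as a 3x3 rotation matrix whose columns are the frame's x, y, z axes.
In Python, from bench import readout, optics, r gives the robot as it stands.
- The arm moves only by the tool step_arm, never from a script. Its argument "motion" is a list of rows, each an object with "angular": the turn, a rotation vector about the world's x, y, z in rad, a list of three; "delta_pos": the shift along the world's x, y, z in m, a list of three; "fingers": the opening, from 0 (shut) to 1 (fully open). A call has 1 to 8 rows; each row is the pose to reach, as a shift and turn from the pose commanded when the call began; what a row does not reach only later rows make up. A row lasts 1/12 s, in which the tool goes at most 41.7 mm and 7.16 degrees, less where a joint would pass 70% of its speed; a pose out of reach is approached as far as the arm can. A call with a gripper value outside its range is refused whole. The fingers move at their own pace and stop on an object; the grip force is fixed at half the most. Time passes only in rows, so rows that repeat a pose let the fingers close. It gives the time, the measured TCP pose, the force, the opening and the grip force at its end, in the units of the state.
- readout.get_state(): the state, without advancing time (a new reading comes with each control period).
- optics.grab_frame(name): name is "side" or "top" or "wrist"; returns the picture (420x560x3 uint8, red, green, blue); there is no depth.
- optics.camera_info(name): a dict with "vfov" (degrees; the focal length in pixels is half the picture's height over the tangent of half this angle, whatever the lens; pixels are square), "cx", "cy" (the principal point, pixels), "eye" and "orientation" of the camera in the world. Camera axes: x right, y down, z forward; pixel columns grow to the right and rows downward; lengths in m; the calibration is good to about 2 mm. The wrist camera is an equidistant fisheye: a pixel r from the principal point sees the ray r / f radians off the axis. A picture is of the moment at which its call begins: read the wrist's pose just before it. camera_info takes no time and is no camera call; for the wrist camera it gives the pose at the moment of the call.
- r.job_done(): hands the job in; it is judged then, once.
The state is a dict: "time": time; "joint_pos": joint angles; "joint_velocities": joint speeds; "joint_torque": joint torques, N m; "position": TCP position; "eef_rot": TCP orientation; "force": force on the tool from outside, world axes, zero at the start; "torque": the same for the moment, N m; "finger_gap": opening from 0.0 (shut) to 1.0 (fully open); "grasp_force": force on a finger pad.
Only numpy, scipy, OpenCV 4.12 (cv2) and the standard library are available. Lean on these libraries where they do the work, as an engineer would, in place of code of your own. Each camera call takes 0.05 s, during which the arm holds its last target. There are 200 camera calls.

## Working session

There is one attempt and no reset: what is moved stays moved. The work goes in short steps, Python scripts to look and compute and a tool call to move; the robot and the scene stay as the last step left them, time stands still between calls to the robot, and variables do not carry over. Pictures are saved under pics/ and viewed, at most 10 in all, crops included, and the job is handed in when it is done.

Besides the shell and the picture viewer there is one more tool, called after "Emit:" as name(argument=value, ...), one argument or row to a line, values as JSON. step_arm: Moves the arm, as the interface text tells. Its arguments: {"type":"object","properties":{"motion":{"type":"array"}},"required":["motion"]}

```bash
mkdir -p pics; python3 - <<'E'
from bench import readout, optics, r
import cv2
for n in("top","side"):
    cv2.imwrite(f"pics/{n}1.png",optics.grab_frame(n)[:,:,::-1]); print(n,optics.camera_info(n))
s=readout.get_state(); print(s["time"],s["position"],s["eef_rot"],r.grasp_offset)
E
```

```text
top {'vfov': 44.00486646134076, 'cx': 281.9324329474574, 'cy': 200.37679680805118, 'eye': array([0.4469846 , 0.18386999, 1.35762757]), 'orientation': array([[ 0.00516687, -0.99248216,  0.12228026],
       [-0.99963851, -0.00835271, -0.02555534],
       [ 0.02638459, -0.12210402, -0.99216655]])}
side {'vfov': 47.02111260817585, 'cx': 287.20932792802995, 'cy': 213.5783220096117, 'eye': array([0.04294748, 0.9376575 , 0.74908993]), 'orientation': array([[-0.81285519, -0.33990837,  0.47299973],
       [-0.58237762,  0.46015192, -0.67014664],
       [ 0.01013672, -0.82019663, -0.5719919 ]])}
0.1 [ 0.21581446 -0.58622018  0.2306987 ] [[ 9.38409490e-01  3.45524782e-01 -5.03446753e-04]
 [ 3.45525127e-01 -9.38408956e-01  1.00935974e-03]
 [-1.23680136e-04 -1.12114627e-03 -9.99999364e-01]] 0.0187
```

View pics/top1.png

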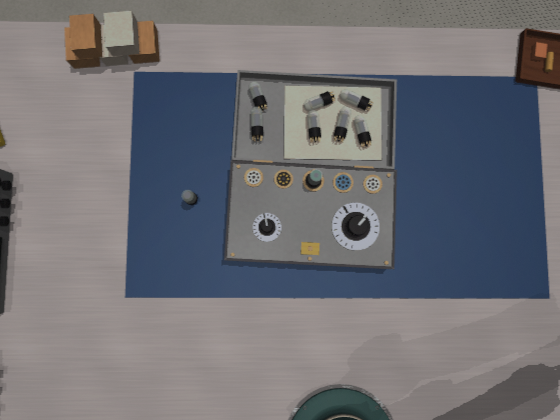

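The top view shows the larger knob at about (357,225) on the right, the small knob at (267,226), and the loose valve at (189,197). The arm is out of the way at bottom right.

```bash
cat > h.py <<'E'
import numpy as np
from bench import optics
def px2w(name,u,v,z):
    c=optics.camera_info(name); f=210/np.tan(np.radians(c["vfov"]/2))
    d=c["orientation"]@np.array([(u-c["cx"])/f,(v-c["cy"])/f,1]); e=c["eye"]
    return e+d*(z-e[2])/d[2]
E
python3 - <<'E'
import cv2
from h import *
im=cv2.imread("pics/top1.png")
cv2.imwrite("pics/c1.png",cv2.resize(im[195:255,320:400],None,fx=10,fy=10,interpolation=cv2.INTER_CUBIC))
for p in((357,225,.11),(267,226,.11),(189,197,.09)): print(px2w("top",*p))
E
```

```text
[ 0.5423676  -0.02990547  0.11      ]
[0.53840624 0.18731083 0.11      ]
[0.6096295  0.37889886 0.09      ]
```

View pics/c1.png

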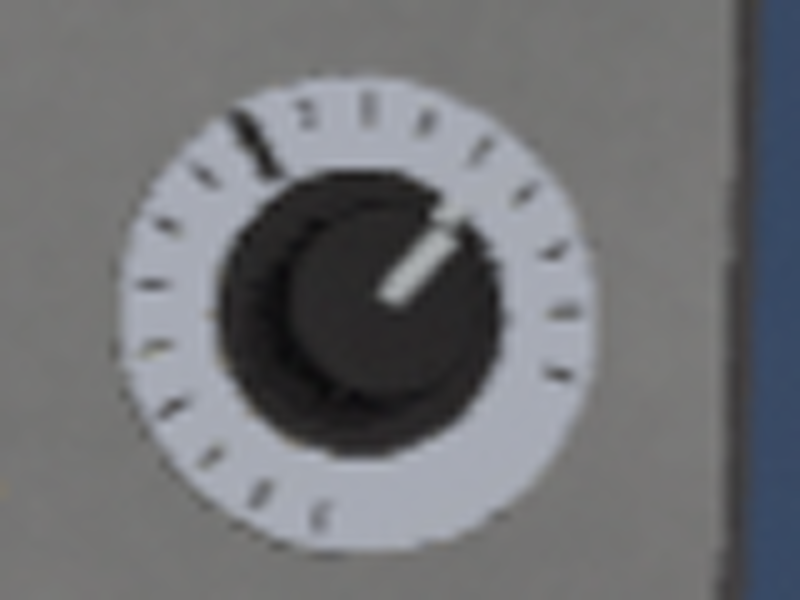

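```bash
python3 - <<'E'
from h import *
w=lambda x,y,z:px2w("top",320+x/10-.45,195+y/10-.45,z)
D=w(358,313,.072);S=w(360,313,.080);G=w(380,305,.113)
print("dial,skirt,top",D,S,G,(w(358,75,.072)-w(358,550,.072))[0])
a=lambda p,q:np.degrees(np.arctan2(*(q-p)[[1,0]]))
print("zero",a(D,w(255,145,.072)),"pointer",a(S,w(450,208,.08)),a(G,w(456,232,.113)))
E
```

```text
dial,skirt,top [ 0.54312493 -0.03226835  0.072     ] [ 0.54253022 -0.03141985  0.08      ] [ 0.54202709 -0.03072039  0.113     ] 0.11835986499204953
zero 31.17773338724318 pointer -40.89806457913689 -46.35416104153434
```

Emit:
step_arm(
  motion=[
    {"angular":[0,0,0],"delta_pos":[0.02,0.035,0.0],"fingers":1},
    {"angular":[0,0,0],"delta_pos":[0.04,0.07,0.0],"fingers":1},
    {"angular":[0,0,0],"delta_pos":[0.06,0.105,0.0],"fingers":1},
    {"angular":[0,0,0],"delta_pos":[0.08,0.14,0.0],"fingers":1},
    {"angular":[0,0,0],"delta_pos":[0.1,0.175,0.0],"fingers":1},
    {"angular":[0,0,0],"delta_pos":[0.12,0.21,0.0],"fingers":1},
    {"angular":[0,0,0],"delta_pos":[0.14,0.245,0.0],"fingers":1},
    {"angular":[0,0,0],"delta_pos":[0.16,0.28,0.0],"fingers":1},
  ],
)

```text
time: 0.77
position: [0.3763, -0.3046, 0.2312]
eef_rot: [[0.938, 0.345, -0.0], [0.345, -0.938, -0.0], [-0.0, -0.0, -1.0]]
force: [0.7, 0.1, 0.7]
finger_gap: 0.999
grasp_force: 0.0
```

Emit:
step_arm(
  motion=[
    {"angular":[0,0,0],"delta_pos":[0.02,0.034,0.0],"fingers":1},
    {"angular":[0,0,0],"delta_pos":[0.042,0.068,0.0],"fingers":1},
    {"angular":[0,0,0],"delta_pos":[0.063,0.102,0.0],"fingers":1},
    {"angular":[0,0,0],"delta_pos":[0.084,0.137,0.0],"fingers":1},
    {"angular":[0,0,0],"delta_pos":[0.105,0.171,-0.01],"fingers":1},
    {"angular":[0,0,0],"delta_pos":[0.126,0.205,-0.02],"fingers":1},
    {"angular":[0,0,0],"delta_pos":[0.147,0.24,-0.03],"fingers":1},
    {"angular":[0,0,0],"delta_pos":[0.166,0.273,-0.04],"fingers":1},
  ],
)

```text
time: 1.43
position: [0.5427, -0.0314, 0.1907]
eef_rot: [[0.938, 0.345, 0.0], [0.345, -0.938, 0.0], [0.0, -0.0, -1.0]]
force: [0.9, -1.2, 0.1]
finger_gap: 1.0
grasp_force: 0.0
```

```bash
python3 - <<'E'
from bench import readout, optics
import cv2
cv2.imwrite("pics/w1.png",optics.grab_frame("wrist")[:,:,::-1])
s=readout.get_state();print(s["joint_pos"],s["position"])
E
```

```text
[ 0.31001727  0.34664126 -0.38935844  1.84585403  0.15169549  0.97903117
 -1.35459314] [ 0.5444272  -0.02416986  0.18903448]
```

View pics/w1.png

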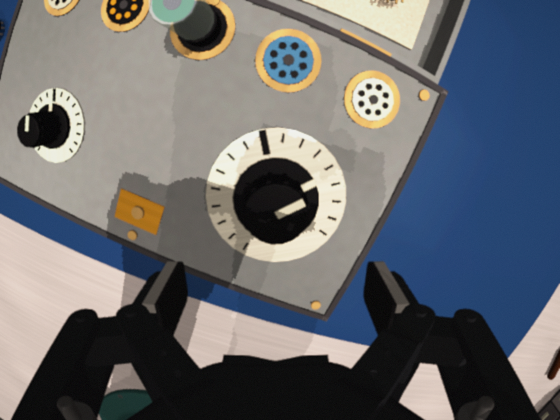

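The wrist view shows the dial centred near (277,195), with the bold mark at (264,142), the pointer at (310,187), and nothing else near the fingers. I'll let it settle, then descend.

Emit:
step_arm(
  motion=[
    {"angular":[0,0,0],"delta_pos":[0,0,0],"fingers":1},
    {"angular":[0,0,0],"delta_pos":[0,0,0],"fingers":1},
    {"angular":[0,0,0],"delta_pos":[0,0,0],"fingers":1},
  ],
)

```text
time: 1.73
position: [0.5416, -0.0345, 0.1912]
eef_rot: [[0.939, 0.344, -0.0], [0.344, -0.939, -0.0], [-0.001, 0.0, -1.0]]
force: [-1.2, -1.1, -0.3]
finger_gap: 0.996
grasp_force: 0.0
```

```bash
python3 - <<'E'
from bench import optics
import numpy as np
c=optics.camera_info("wrist"); f=210/np.tan(np.radians(c["vfov"]/2)); R=c["orientation"];e=c["eye"]
print(e)
# camera moved little since picture
def w(u,v,z):
    d=np.array([u-c["cx"],v-c["cy"]]);r=np.linalg.norm(d);t=r/f
    k=R@np.array([*(d/r*np.sin(t)),np.cos(t)]);return e+k*(z-e[2])/k[2]
D=(w(206,195,.072)+w(347,195,.072)+w(277,128,.072)+w(277,262,.072))/4
S=np.array([.5425,-.0315,0])
M=w(264,142,.072);P=w(312,184,.08);T=w(303,204,.113);T0=w(278,215,.113)
a=lambda q:np.degrees(np.arctan2(*q[[1,0]]))
print(D,a(M-D),a(P-D),a(T-T0),T0)
E
```

```text
[ 0.61678082 -0.00718589  0.33363984]
[ 0.54019309 -0.03682148  0.072     ] 32.74725462582887 -44.13967265582739 -44.666493008992084 [ 0.53976838 -0.03770356  0.113     ]
```

Emit:
step_arm(
  motion=[
    {"angular":[0,0,0],"delta_pos":[0,0.001,-0.02],"fingers":1},
    {"angular":[0,0,0],"delta_pos":[0,0.001,-0.04],"fingers":1},
    {"angular":[0,0,0],"delta_pos":[0,0.001,-0.06],"fingers":1},
    {"angular":[0,0,0],"delta_pos":[0,0.001,-0.08],"fingers":1},
    {"angular":[0,0,0],"delta_pos":[0,0.001,-0.095],"fingers":1},
    {"angular":[0,0,0],"delta_pos":[0,0.001,-0.104],"fingers":1},
    {"angular":[0,0,0],"delta_pos":[0,0.001,-0.104],"fingers":1},
    {"angular":[0,0,0],"delta_pos":[0,0.001,-0.104],"fingers":1},
  ],
)

```text
time: 2.4
position: [0.542, -0.0331, 0.0878]
eef_rot: [[0.939, 0.345, 0.0], [0.345, -0.939, -0.0], [0.0, 0.0, -1.0]]
force: [-0.2, -0.3, -0.6]
finger_gap: 0.997
grasp_force: 0.0
```

Emit:
step_arm(
  motion=[
    {"angular":[0,0,0],"delta_pos":[0,0,0],"fingers":0.75},
    {"angular":[0,0,0],"delta_pos":[0,0,0],"fingers":0.65},
    {"angular":[0,0,0],"delta_pos":[0,0,0],"fingers":0.5},
    {"angular":[0,0,0],"delta_pos":[0,0,0],"fingers":0.4},
    {"angular":[0,0,0],"delta_pos":[0,0,0],"fingers":0.4},
    {"angular":[0,0,0],"delta_pos":[0,0,0],"fingers":0.4},
    {"angular":[0,0,0],"delta_pos":[0,0,0],"fingers":0.4},
  ],
)

```text
time: 2.98
position: [0.5422, -0.032, 0.0884]
eef_rot: [[0.938, 0.346, 0.001], [0.346, -0.938, 0.0], [0.001, 0.0, -1.0]]
force: [-6.3, 3.4, 14.8]
finger_gap: 0.542
grasp_force: 59.1
```

Gripped: the opening is about 46 mm, against a 48 mm grip. Turning counter-clockwise by 1.33 rad.

Emit:
step_arm(
  motion=[
    {"angular":[0,0,0.1],"delta_pos":[0,0,0],"fingers":0.4},
    {"angular":[0,0,0.2],"delta_pos":[0,0,0],"fingers":0.4},
    {"angular":[0,0,0.3],"delta_pos":[0,0,0],"fingers":0.4},
    {"angular":[0,0,0.4],"delta_pos":[0,0,0],"fingers":0.4},
    {"angular":[0,0,0.5],"delta_pos":[0,0,0],"fingers":0.4},
    {"angular":[0,0,0.6],"delta_pos":[0,0,0],"fingers":0.4},
    {"angular":[0,0,0.67],"delta_pos":[0,0,0],"fingers":0.4},
    {"angular":[0,0,0.67],"delta_pos":[0,0,0],"fingers":0.4},
  ],
)

```text
time: 3.65
position: [0.5417, -0.0313, 0.0883]
eef_rot: [[0.516, 0.857, -0.0], [0.857, -0.516, 0.001], [0.0, -0.001, -1.0]]
force: [-10.7, 7.6, 20.6]
finger_gap: 0.542
grasp_force: 59.8
```

Emit:
step_arm(
  motion=[
    {"angular":[0,0,0.1],"delta_pos":[0,0,0],"fingers":0.4},
    {"angular":[0,0,0.2],"delta_pos":[0,0,0],"fingers":0.4},
    {"angular":[0,0,0.3],"delta_pos":[0,0,0],"fingers":0.4},
    {"angular":[0,0,0.4],"delta_pos":[0,0,0],"fingers":0.4},
    {"angular":[0,0,0.5],"delta_pos":[0,0,0],"fingers":0.4},
    {"angular":[0,0,0.6],"delta_pos":[0,0,0],"fingers":0.4},
    {"angular":[0,0,0.66],"delta_pos":[0,0,0],"fingers":0.4},
    {"angular":[0,0,0.66],"delta_pos":[0,0,0],"fingers":0.4},
  ],
)

```text
time: 4.32
position: [0.5409, -0.0311, 0.0883]
eef_rot: [[-0.117, 0.993, -0.002], [0.993, 0.117, 0.0], [0.001, -0.002, -1.0]]
force: [-19.1, 8.3, 27.7]
finger_gap: 0.544
grasp_force: 60.7
```

Emit:
step_arm(
  motion=[
    {"angular":[0,0,0],"delta_pos":[0,0,0],"fingers":0.4},
    {"angular":[0,0,0],"delta_pos":[0,0,0],"fingers":0.4},
    {"angular":[0,0,0],"delta_pos":[0,0,0],"fingers":0.4},
  ],
)

```text
time: 4.57
position: [0.5409, -0.0311, 0.0883]
eef_rot: [[-0.113, 0.994, -0.002], [0.994, 0.113, 0.0], [0.0, -0.002, -1.0]]
force: [-18.5, 8.0, 26.9]
finger_gap: 0.544
grasp_force: 60.6
```

```bash
python3 - <<'E'
from bench import optics
import cv2
im=optics.grab_frame("wrist")[:,:,::-1]
cv2.imwrite("pics/w2.png",im)
E
```

```text
(no output)
```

View pics/w2.png

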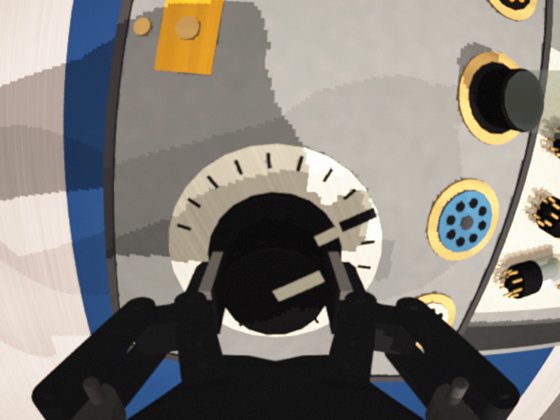

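The pointer's skirt line at (328,235) now runs straight into the bold mark at (358,220). I'll release and rise.

Emit:
step_arm(
  motion=[
    {"angular":[0,0,0],"delta_pos":[0,0,0],"fingers":0.7},
    {"angular":[0,0,0],"delta_pos":[0,0,0],"fingers":1},
    {"angular":[0,0,0],"delta_pos":[0,0,0],"fingers":1},
    {"angular":[0,0,0],"delta_pos":[0,0,0],"fingers":1},
    {"angular":[0,0,0],"delta_pos":[0,0,0],"fingers":1},
    {"angular":[0,0,0],"delta_pos":[0,0,0],"fingers":1},
  ],
)

```text
time: 5.12
position: [0.542, -0.0326, 0.0872]
eef_rot: [[-0.112, 0.994, -0.0], [0.994, 0.112, -0.0], [-0.0, -0.0, -1.0]]
force: [0.6, -0.1, -0.7]
finger_gap: 1.0
grasp_force: 0.0
```

Emit:
step_arm(
  motion=[
    {"angular":[0,0,0],"delta_pos":[0,0,0.02],"fingers":1},
    {"angular":[0,0,0],"delta_pos":[0,0,0.04],"fingers":1},
    {"angular":[0,0,0],"delta_pos":[0,0,0.06],"fingers":1},
    {"angular":[0,0,0],"delta_pos":[0,0,0.08],"fingers":1},
    {"angular":[0,0,0],"delta_pos":[0,0,0.1],"fingers":1},
    {"angular":[0,0,0],"delta_pos":[0,0,0.1],"fingers":1},
    {"angular":[0,0,0],"delta_pos":[0,0,0.1],"fingers":1},
  ],
)

```text
time: 5.7
position: [0.5423, -0.0327, 0.188]
eef_rot: [[-0.111, 0.994, 0.002], [0.994, 0.111, -0.001], [-0.001, 0.001, -1.0]]
force: [-0.4, -1.0, -1.9]
finger_gap: 0.998
grasp_force: 0.0
```

```bash
python3 - <<'E'
from bench import optics
import cv2
im=optics.grab_frame("wrist")[:,:,::-1]
cv2.imwrite("pics/w3.png",im)
E
```

```text
(no output)
```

View pics/w3.png

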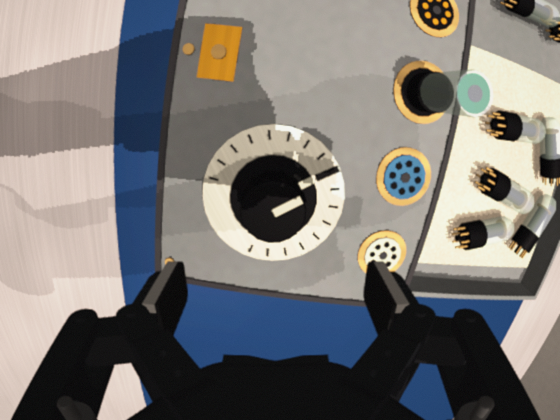

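After release, the pointer at (306,184) still lines up with the bold mark at (327,173), and the gripper is clear of the knob.

```bash
python3 -c "
from bench import r
print(r.job_done())"
```

```text
the job is handed in; nothing more can be done
None
```

The larger knob was turned back about 1.33 rad, its pointer lines up with the zero mark in the last wrist picture, and the gripper let go and rose clear without going near the small knob or the loose valve; the job is handed in, but no verdict was returned.

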